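Set up the salsa carrier with its two pots and lids

ROBOT

A 6-joint arm with a two-finger parallel gripper is mounted at the origin on the work surface. World frame = base frame: x ahead of the robot, y to its left, z up, the work surface at z = 0. Lengths are in mm, angles in rad, forces in N, time in s.
With the tool pointing down it reaches from about 250 to 725 mm from the base axis. Payload 9.7 kg.
Tool frame: the origin (TCP) lies at the very end of the fingers, on their centre line; the grasp point (between the pads) lies 19 mm behind it; x points along the fingers, z is the direction in which the jaws open and shut, and the axes are right-handed (so a half turn about x gives the same grasp; the last joint's range is limited). The gripper opens to 85 mm and grips with 20 to 120 N. Pads are 22 mm wide; open, the fingers measure 114 mm over their backs; the gripper's body (76 mm by 85 mm) begins 54 mm behind the grasp point. The pads swing forward as they close: fully open they stand 13 mm farther back than shut.
Start: joints at [-1.142, 0.087, 0.176, 1.66, 0, 1.571], TCP at [228.676, -500.204, 201.184] pointing down, gripper open.
Joint ranges: [-3.13, 3.13], [-0.85, 1.81], [-1.15, 1.24], [-2.2, 2.28], [-1.44, 1.52], [-3.14, 3.14]. Speed limits (rad/s): [2.22, 2.22, 2.57, 3.14, 3.14, 3.14].

INTERFACE

Orientations are given as a unit quaternion [w, x, y, z].
In Python, from station import r gives the robot as it stands.
- The arm moves only by the shell command python3 -m crank 'ROWS' [OPENING]. ROWS is text: rows parted by semicolons, each of 6 numbers parted by spaces: the shift along the tool's x, y, z in mm, then the turn, a rotation vector about the tool's x, y, z in rad. A call has 1 to 10 rows; each row shifts and turns the commanded pose from where the row before left it, along the tool's axes as they then stand; what a row does not reach is not made up. A row lasts 1/10 s, in which the tool goes at most 50 mm and 8.59 degrees, less where a joint would pass 70% of its speed; a pose out of reach is approached as far as the arm can. A call with a gripper value outside its range is refused whole. OPENING is the closure, from 0 (fully open) to 1 (shut), set as the call begins (- or left out, the last holds). The fingers move at their own pace and stop on an object; the grip force is fixed at half the most. Time passes only in rows, so rows that do not move let the fingers close. It gives the time, the measured TCP pose, the force and the opening at its end, in the units of the state.
- r.observe(): the state, without advancing time (a new reading comes with each control period).
- r.camera(name): name is "scene" or "top"; returns the picture (480x640x3 uint8, red, green, blue); there is no depth.
- r.calibration(name): a dict with "fovy" (degrees; the focal length in pixels is half the picture's height over the tangent of half this angle, whatever the lens; pixels are square), "cx", "cy" (the principal point, pixels), "dist" ([k1, k2, p1, p2, k3] as OpenCV has them; the pictures are not rectified), "R" (3x3) and "t" (3): a world point X has camera coordinates R X + t. Camera axes: x right, y down, z forward; pixel columns grow to the right and rows downward; lengths in mm; the calibration is good to about 2 mm. A picture is of the moment at which its call begins. calibration takes no time and is no camera call.
- r.hand_in(): hands the job in, once; it reports no verdict.
The state is a dict: "time_s": time; "qpos": joint angles; "qvel": joint speeds; "tau": joint torques, N m; "ee_pos": TCP position; "eef_rot": TCP orientation; "wrist_force": force on the tool from outside, world axes, zero at the start; "moment": the same for the moment, N m; "opening": opening from 0.0 (shut) to 1.0 (fully open).
Only numpy, scipy, OpenCV 4.12 (cv2) and the standard library are available. Lean on these libraries where they do the work, as an engineer would, in place of code of your own. Each camera call takes 0.05 s, during which the arm holds its last target. There are 200 camera calls.

TASK

Set up the salsa carrier for service: stand the two plain steel pots that have no handle upright in it, the big pot inside the big wire ring and the small pot inside the small wire ring, and close each pot with its own round-knobbed lid so that the lid sits level on the rim. The handled mug, the measuring cup and the strap-handled saucepan lid do not belong in the carrier: leave them where they are.

Things in the scene. Friction and masses are not known exactly. Their poses are not given: they have to be found in the camera images.
- pot_big: the big pot: open straight-sided round steel pot without any handle, 64 mm outside diameter, 75 mm high, wall 2.5 mm (mouth 59 mm across), about 140 g, standing loose on the table. Origin: centre of its underside; z up. It belongs in ring_big
- pot_small: the small pot: the same without any handle but 46 mm outside diameter, 60 mm high, wall 2.5 mm (mouth 41 mm across), about 90 g, standing loose on the table. Origin: centre of its underside; z up. It belongs in ring_small
- lid_big: lid of the big pot: steel disc 74 mm across with a round upright knob (head 22 mm across, 20 to 37 mm above the origin; neck 16 mm). Under the disc a centring plug 44 mm across, 8 mm deep, on which it stands. Origin: centre of the plug's underside; z up; disc from 8 to 14 mm above it. Closed, the origin is 67 mm above the pot's origin. About 75 g
- lid_small: lid of the small pot: steel disc 56 mm across with a round upright knob (head 18 mm across, 20 to 37 mm above the origin; neck 13 mm). Under the disc a centring plug 27 mm across, 8 mm deep, on which it stands. Origin: centre of the plug's underside; z up; disc from 8 to 14 mm above it. Closed, the origin is 52 mm above the pot's origin. About 45 g
- carrier: the carrier: fixed low steel tray 116 mm (its x) by 236 mm (its y) with an 8 mm lip and a wire carrying handle 33 mm high at each short end, reaching 133 mm from the centre. Its floor is 3 mm above the table. The two wire rings stand on it side by side along its y axis, 55 mm either side of the middle; which ring is at which end varies. Origin: centre of its underside
- ring_big: the big wire ring on the carrier, 82 mm inside diameter, wire 4 mm thick, its top 18 mm above the carrier's floor; the big pot stands inside it on the carrier's floor. Fixed to the carrier. Origin: the ring's centre on the carrier's floor (3 mm above the table); z up
- ring_small: the small wire ring on the carrier, 62 mm inside diameter, wire 4 mm thick, its top 18 mm above the carrier's floor; the small pot stands inside it on the carrier's floor. Fixed to the carrier. Origin: the ring's centre on the carrier's floor (3 mm above the table); z up
- mug: look-alike, to be left alone: steel mug 66 mm across and 72 mm high with an ear handle on its own +x side that reaches 61 mm from the centre. Origin: centre of its underside
- measure: look-alike, to be left alone: steel measuring cup 52 mm across and 46 mm high with a straight flat handle at rim height on its own +x side that reaches 73 mm from the centre. Origin: centre of its underside
- pan_lid: look-alike, to be left alone: larger steel saucepan lid 100 mm across with a strap (arch) handle, 34 mm high in all, the strap along its x. Origin: centre of its underside
Things that resemble listed ones, but are neither listed nor needed, are in the scene too. What is shaped like the ring_big but orange is not meant. What is shaped like the lid_big but blue is not meant.

How it is judged (in metres and radians):
At the end, for the whole second after the job is handed in: Each pot upright on the carrier's floor in its ring (centres within 13 mm, height 4 mm); each lid seated level on its own pot (centres within 10 mm, height 4 mm, all tilts under 0.08 rad); all released, at rest; mug, measuring cup and saucepan lid within 30 mm of their start (horizontal distance between pot_big and ring_big below 0.013 m and z of pot_big in the frame of ring_big below 0.004 m and angle between each of pot_big, pot_small, lid_big, lid_small's own z axis and vertical below 0.08 rad and horizontal distance between pot_small and ring_small below 0.013 m and z of pot_small in the frame of ring_small below 0.004 m and horizontal distance between lid_big and pot_big below 0.01 m and z of lid_big in the frame of pot_big between 0.063 and 0.071 m and horizontal distance between lid_small and pot_small below 0.01 m and z of lid_small in the frame of pot_small between 0.048 and 0.056 m and linear speed of each of pot_big, pot_small, lid_big, lid_small below 0.02 m/s and distance of each of mug, measure, pan_lid from where it was at the start of the episode below 0.03 m); the robot touches nothing.
It fails at once if the mug was moved by more than 30 mm (distance of mug from where it was at the start of the episode above 0.03 m).
It fails at once if the measuring cup was moved by more than 30 mm (distance of measure from where it was at the start of the episode above 0.03 m).
It fails at once if the saucepan lid was moved by more than 30 mm (distance of pan_lid from where it was at the start of the episode above 0.03 m).
It also fails if it takes over 120 s, if anything falls off the work surface, if the arm or the gripper's body presses on something with over 40 N, if the wrist force passes 120 N, or if a joint passes its speed limit or range.

## Working session

There is one attempt and no reset: what is moved stays moved. The work goes in short steps, Python scripts to look and compute and a shell command to move; the robot and the scene stay as the last step left them, time stands still between calls to the robot, and variables do not carry over. Pictures are saved under pics/ and viewed, about 12 in all and at most 16, crops included, and the job is handed in when it is done.

```bash
mkdir -p pics; ls; python3 - <<'E'
from station import r
import cv2
for n in("top","scene"):
    cv2.imwrite(f"pics/{n}0.png",r.camera(n)[:,:,::-1]); c=r.calibration(n); print(n,c)
print(r.observe())
E
```

```text
pics
top {'fovy': 53.879028379190274, 'cx': 322.8789292333454, 'cy': 239.4790560134722, 'dist': array([-0.09113907,  0.        ,  0.        ,  0.        ,  0.        ]), 'R': array([[-0.02145458, -0.99970612,  0.01128644],
       [-0.99559746,  0.02033339, -0.09150001],
       [ 0.09124362, -0.01319984, -0.99574111]]), 't': array([  54.05973324,  501.51930366, 1066.92417843])}
scene {'fovy': 57.50506709535146, 'cx': 321.5776053359559, 'cy': 239.4927430208615, 'dist': array([-0.05563073,  0.        ,  0.        ,  0.        ,  0.        ]), 'R': array([[ 0.83992791,  0.54235919, -0.01917323],
       [ 0.31708301, -0.51911157, -0.79371377],
       [-0.44043101,  0.66058284, -0.60798918]]), 't': array([-433.0189972 , -103.29996638, 1153.84977026])}
{'time_s': 0.1, 'qpos': array([-1.14201921e+00,  8.74078723e-02,  1.75178212e-01,  1.65981182e+00,
       -1.61561749e-05,  1.57080064e+00]), 'qvel': array([ 0.0009169 , -0.00076338,  0.00209796, -0.00064275,  0.00049762,
        0.00094162]), 'tau': array([-1.55956113e-03, -5.21559370e+01,  4.65654874e+01,  1.60272449e-02,
       -6.42261693e-05,  4.60825703e-06]), 'ee_pos': array([ 228.55460167, -499.97664037,  200.53441589]), 'eef_rot': array([ 0.59455393,  0.38241266,  0.59530088, -0.3819464 ]), 'wrist_force': array([-0.05232153,  0.37905474, -0.21299865]), 'moment': array([-0.02327956, -0.01165748, -0.05194299]), 'opening': 1.001782873274741}
```

View pics/top0.png

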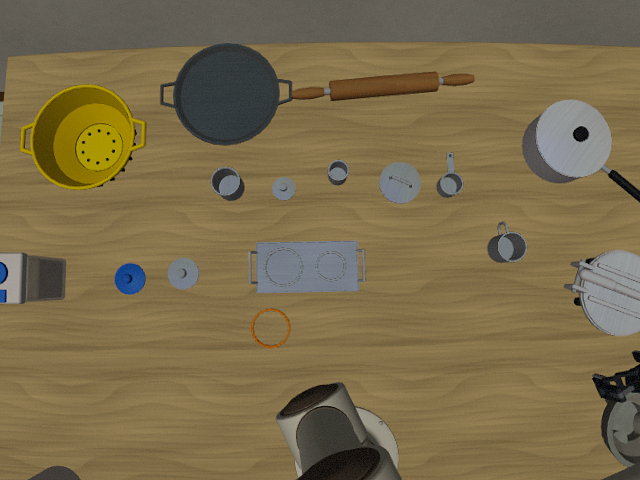

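View pics/scene0.png

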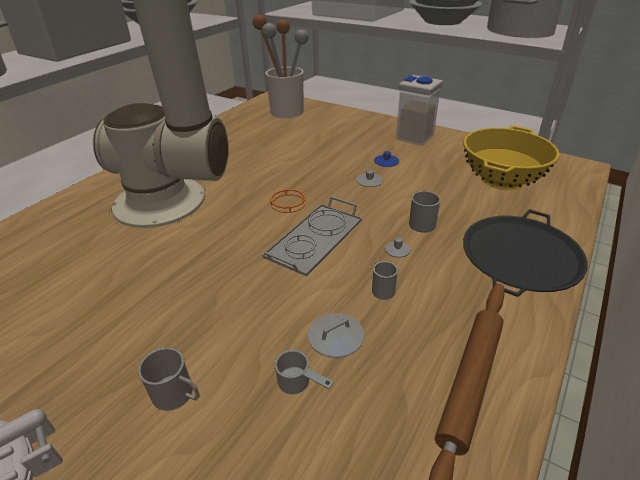

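The pictures show the big pot at top px (227,182), small pot (338,172), small lid (284,188) and big lid (183,273). The carrier is at (307,267), with the big ring on the left (284,267) and the small ring on the right (331,266). I'll project model outlines from the initial estimates to check them.

```bash
cat > h.py <<'E'
from station import r
import numpy as np, cv2
def cal(n):
    c=r.calibration(n); f=240/np.tan(np.radians(c["fovy"]/2))
    return np.array([[f,0,c["cx"]],[0,f,c["cy"]],[0,0,1]]),np.array(c["dist"]),np.array(c["R"]),np.array(c["t"])
def proj(n,P):
    K,d,R,t=cal(n); return cv2.projectPoints(np.asarray(P,float).reshape(-1,3),cv2.Rodrigues(R)[0],t,K,d)[0][:,0]
def back(n,uv,z):
    K,d,R,t=cal(n); p=cv2.undistortPoints(np.array([[uv]],float),K,d)[0,0]
    o=-R.T@t; v=R.T@np.array([*p,1]); return o+v*(z-o[2])/v[2]
def circ(x,y,z,D,m=72):
    a=np.linspace(0,2*np.pi,m); return np.c_[x+D/2*np.cos(a),y+D/2*np.sin(a),0*a+z]
def overlay(n,curves,box,s,fn,img=None):
    im=(r.camera(n) if img is None else img)[:,:,::-1]; x0,y0,x1,y1=box
    im=cv2.resize(im[y0:y1,x0:x1],None,fx=s,fy=s,interpolation=cv2.INTER_CUBIC)
    for P,c in curves:
        q=(proj(n,P)-[x0,y0]+.5)*s-.5
        cv2.polylines(im,[np.round(q*8).astype(int)],False,c,1,cv2.LINE_AA,3)
    cv2.imwrite(fn,im)
E
python3 - <<'E'
from h import *
B=lambda u,z:np.round(back("top",u,z)[:2],1)
# initial guesses from top picture
g=dict(pb=B((225,177),75),ps=B((338,167.5),60),lb=B((183,271),37),ls=B((284,187),37),rb=B((284,267),18),rs=B((331.5,266),18))
print(g)
G=(0,255,0);Rd=(0,0,255)
cs=[(circ(*g["pb"],75,64),G),(circ(*g["pb"],0,64),Rd),(circ(*g["ps"],60,46),G),(circ(*g["ps"],0,46),Rd),
(circ(*g["lb"],14,74),G),(circ(*g["lb"],37,22),Rd),(circ(*g["ls"],14,56),G),(circ(*g["ls"],37,18),Rd),(circ(*g["rb"],19,86),G),(circ(*g["rs"],19,66),G)]
overlay("top",cs,(155,150,375,300),3.6,"pics/t1.png")
overlay("scene",cs,(255,140,450,310),3.5,"pics/s1.png")
E
```

```text
{'pb': array([642.1, 259.5]), 'ps': array([662.1,   6.3]), 'lb': array([435.7, 363.4]), 'ls': array([624.4, 130.6]), 'rb': array([441.1, 134.4]), 'rs': array([441.2,  24.9])}
```

View pics/t1.png

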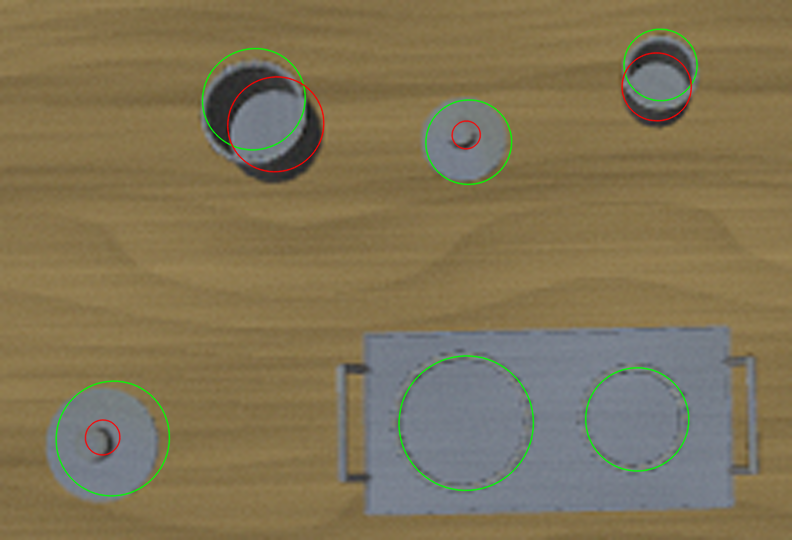

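View pics/s1.png

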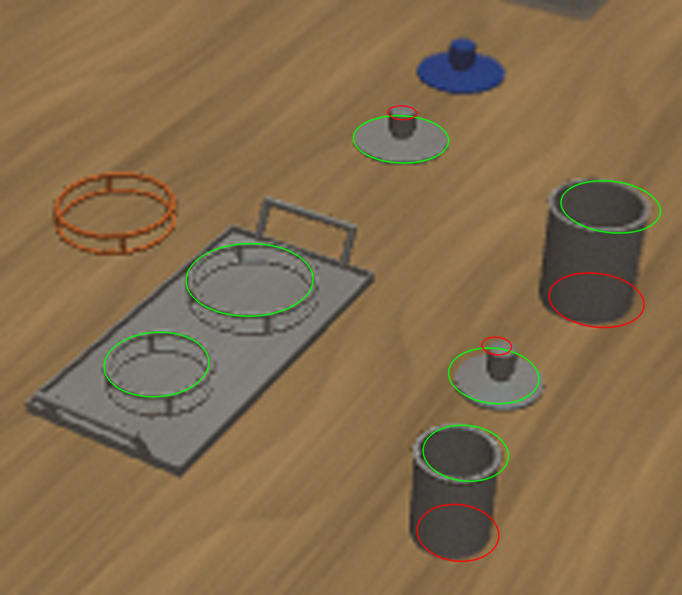

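Top: the outlines need to shift by about 10 crop-px at the pots and lid_big. I'll refine automatically, using silhouette IoU against the grey mask in both views.

```bash
cat > fit.py <<'E'
from h import *
from scipy.optimize import minimize
def sil(n,parts,s=4):
    m=np.zeros((480*s,640*s),np.uint8)
    for P in parts:
        h=cv2.convexHull(((proj(n,P)+.5)*s-.5).astype(np.float32)); cv2.fillPoly(m,[np.round(h*8).astype(int)],255,cv2.LINE_AA,3)
    return m
def steel(im,s=4):
    im=cv2.resize(im,None,fx=s,fy=s,interpolation=cv2.INTER_CUBIC)
    return ((cv2.cvtColor(im,cv2.COLOR_RGB2HSV)[:,:,1]<75)*255).astype(np.uint8)
cyl=lambda D,h:(lambda p:[np.r_[circ(*p[:2],0,D),circ(*p[:2],h,D)]])
def lid(D,k): return lambda p:[np.r_[circ(*p[:2],8,D),circ(*p[:2],14,D)],np.r_[circ(*p[:2],14,k-5),circ(*p[:2],37,k)]]
def tray(p):
    c,s=np.cos(p[2]/100),np.sin(p[2]/100); B=np.array([(x,y,z) for x in(-58,58) for y in(-118,118) for z in(0,8)],float)
    return [np.c_[p[0]+c*B[:,0]-s*B[:,1],p[1]+s*B[:,0]+c*B[:,1],B[:,2]]]
def fit(model,p0,masks,step=6,pad=25,opn=0):
    def cost(p,views=("top","scene")):
        e=0
        for n in views:
            m=sil(n,model(p)); x,y,w,hh=cv2.boundingRect(sil(n,model(p0))); q=pad*4 if not opn else 40
            sl=np.s_[max(0,y-q):y+hh+q,max(0,x-q):x+w+q]; a=m[sl]>127; b=masks[n][sl]>0
            e+=(a^b).sum()/a.sum()
        return e
    sim=np.vstack([p0]+[np.array(p0)+step*np.eye(len(p0))[i] for i in range(len(p0))])
    out=[]
    for v in(("top","scene"),("top",),("scene",)):
        o=minimize(cost,p0,args=(v,),method="Nelder-Mead",options=dict(initial_simplex=sim,xatol=.1,fatol=1e-5)); out.append((np.round(o.x,1),round(o.fun,3)))
    return out
E
python3 - <<'E'
from fit import *
M={n:steel(r.camera(n)) for n in("top","scene")}
for k,(m,p,pad) in dict(pb=(cyl(64,75),(636,260),6),ps=(cyl(46,60),(655,6),6),lb=(lid(74,22),(432,365),6),ls=(lid(56,18),(622,132),3)).items(): print(k,*fit(m,p,M,pad=pad))
M={n:cv2.morphologyEx(M[n],cv2.MORPH_OPEN,np.ones((31,31))) for n in M}
print("tray",*fit(tray,(441,80,0),M,opn=1))
E
```

```text
pb (array([634.7, 260.7]), np.float64(0.081)) (array([635.2, 260.9]), np.float64(0.031)) (array([634.1, 260. ]), np.float64(0.044))
ps (array([658. ,   5.9]), np.float64(0.137)) (array([658.3,   6.1]), np.float64(0.041)) (array([657.1,   5.8]), np.float64(0.084))
lb (array([431.9, 370.7]), np.float64(0.157)) (array([431.7, 370.9]), np.float64(0.02)) (array([432.4, 370.8]), np.float64(0.134))
ls (array([626.9, 133.9]), np.float64(0.164)) (array([626.8, 133.9]), np.float64(0.022)) (array([627.6, 132.3]), np.float64(0.128))Traceback (most recent call last):
  File "<stdin>", line 5, in <module>
  File "fit.py", line 27, in fit
    o=minimize(cost,p0,args=(v,),method="Nelder-Mead",options=dict(initial_simplex=sim,xatol=.1,fatol=1e-5)); out.append((np.round(o.x,1),round(o.fun,3)))
    res = _minimize_neldermead(fun, x0, args, callback, bounds=bounds,
                               **options)
    fxr = func(xr)
    fx = function(np.copy(x), *(wrapper_args + args))
  File "fit.py", line 20, in cost
    m=sil(n,model(p)); x,y,w,hh=cv2.boundingRect(sil(n,model(p0))); q=pad*4 if not opn else 40
                                                 ~~~^^^^^^^^^^^^^
  File "fit.py", line 6, in sil
    h=cv2.convexHull(((proj(n,P)+.5)*s-.5).astype(np.float32)); cv2.fillPoly(m,[np.round(h*8).astype(int)],255,cv2.LINE_AA,3)
                       ~~~~^^^^^
  File "h.py", line 7, in proj
    K,d,R,t=cal(n); return cv2.projectPoints(np.asarray(P,float).reshape(-1,3),cv2.Rodrigues(R)[0],t,K,d)[0][:,0]
            ~~~^^^
  File "h.py", line 4, in cal
    c=r.calibration(n); f=240/np.tan(np.radians(c["fovy"]/2))
ValueError: time passes only in moves, steps and waits
```

```bash
sed -i 's/^def cal/from functools import cache\n@cache\ndef cal/' h.py; python3 - <<'E'
from fit import *
im={n:r.camera(n) for n in("top","scene")}
for n in im: np.save(n+".npy",im[n])
M={n:cv2.morphologyEx(steel(im[n]),cv2.MORPH_OPEN,np.ones((31,31))) for n in im}
f=fit(tray,(441,80,0),M,opn=1); print("tray",*f)
x,y,a=f[0][0]; a/=100
print("big",x-np.sin(a)*55,y+np.cos(a)*55,"small",x+np.sin(a)*55,y-np.cos(a)*55, r.observe()["time_s"])
E
```

```text
tray (array([442.3,  81.5,   0.6]), np.float64(0.059)) (array([ 4.417e+02,  8.150e+01, -3.000e-01]), np.float64(0.032)) (array([442.8,  80.7,   0.5]), np.float64(0.023))
big 441.9700019799964 136.49901000297 small 442.6299980200036 26.500989997030004 0.4
```

```bash
cat > d.py <<'E'
import sys,numpy as np
from station import r
from scipy.spatial.transform import Rotation as Ro
o=r.observe(); q=Ro.from_quat(o["eef_rot"],scalar_first=True); M=q.as_matrix()
print("t",o["time_s"],"pos",o["ee_pos"].round(1),"q",o["qpos"].round(2),"F",o["wrist_force"].round(1),"open",round(o["opening"],3)); print(M.round(3))
D=Ro.from_matrix(np.c_[[0,0,-1],[0,-1,0],[-1,0,0]].T if 0 else np.array([[0,0,1],[0,1,0],[-1,0,0]]))
for s in(1,-1):
    T=np.array([[0,0,s],[0,s,0],[-1,0,0]],float); print("to jaw x*",s,(q.inv()*Ro.from_matrix(T)).as_rotvec().round(3), (M.T@(T@[0,0,0])).round(1) if 0 else "")
if len(sys.argv)>3: print("shift tool",(M.T@(np.array(list(map(float,sys.argv[1:4])))-o["ee_pos"])).round(1))
E
python3 d.py 658 6 200
```

```text
t 0.4 pos [ 228.7 -500.2  201.1] q [-1.14  0.09  0.18  1.66  0.    1.57] F [-0.1 -0.5 -0.4] open 1.002
[[-0.     0.909  0.416]
 [ 0.     0.416 -0.909]
 [-1.     0.    -0.   ]]
to jaw x* 1 [-1.142 -0.    -0.   ] 
to jaw x* -1 [ 2. -0.  0.] 
shift tool [   1.2  600.9 -281.8]
```

```bash
python3 -m crank '0 40 -19 -0.1428 0 0;0 0 0 -0.1428 0 0;0 0 0 -0.1428 0 0;0 0 0 -0.1428 0 0;0 0 0 -0.1428 0 0;0 0 0 -0.1428 0 0;0 0 0 -0.1428 0 0;0 0 0 -0.1424 0 0' 0; python3 d.py 658 6 200
```

```text
time_s: 1.2
ee_pos: [257.2, -466.3, 201.2]
eef_rot: [0.707, -0.002, 0.707, 0.002]
wrist_force: [0.8, -0.3, -0.2]
opening: 1.004
t 1.2 pos [ 257.2 -466.3  201.2] q [-1.07  0.04  0.13  1.66  0.    0.5 ] F [ 0.8 -0.3 -0.2] open 1.004
[[ 0.    -0.006  1.   ]
 [-0.     1.     0.006]
 [-1.    -0.     0.   ]]
to jaw x* 1 [0.006 0.    0.   ] 
to jaw x* -1 [-3.136 -0.     0.   ] 
shift tool [  1.2 469.9 403.6]
```

```bash
python3 -m crank '0 33 28 0 0 0;0 33 28 0 0 0;0 33 28 0 0 0;0 33 28 0 0 0;0 33 28 0 0 0;0 33 28 0 0 0;0 33 28 0 0 0;0 33 28 0 0 0;0 33 28 0 0 0;0 33 28 0 0 0'; python3 -m crank '0 35 30 0 0 0;0 35 30 0 0 0;0 35 30 0 0 0;0 33 28 0 0 0;0 0 0 0 0 0;0 0 0 0 0 0'; python3 d.py 658 6 110
```

```text
time_s: 2.2
ee_pos: [538.1, -134.7, 201.3]
eef_rot: [0.707, -0.0, 0.707, -0.0]
wrist_force: [0.5, -0.9, 0.2]
opening: 0.999
time_s: 2.8
ee_pos: [655.3, 2.5, 200.2]
eef_rot: [0.707, -0.001, 0.708, 0.001]
wrist_force: [-0.9, -0.2, 0.8]
opening: 0.998
t 2.8 pos [655.3   2.5 200.2] q [ 0.    0.36  0.49  1.71 -0.    1.57] F [-0.9 -0.2  0.8] open 0.998
[[-0.002 -0.002  1.   ]
 [-0.     1.     0.002]
 [-1.    -0.    -0.002]]
to jaw x* 1 [ 0.002 -0.002  0.   ] 
to jaw x* -1 [-3.14e+00 -0.00e+00 -2.00e-03] 
shift tool [90.2  3.5  2.8]
```

```bash
python3 -m crank '40 3.5 2.8 0 0 0;40 0 0 0 0 0;30 0 0 0 0 0;25 0 0 0 0 0;20 0 0 0 0 0;19 0 0 0 0 0;0 0 0 0 0 0;0 0 0 0 0 0'; python3 -m crank '0 0 0 0 0 0;0 0 0 0 0 0;0 0 0 0 0 0;0 0 0 0 0 0;0 0 0 0 0 0;0 0 0 0 0 0;0 0 0 0 0 0;0 0 0 0 0 0' 1;python3 -m crank '0 0 0 0 0 0;0 0 0 0 0 0;-20 0 0 0 0 0;-40 0 0 0 0 0;-40 0 0 0 0 0;0 0 0 0 0 0'; python3 d.py 442.5 26.5 126; python3 -c "
from h import *
overlay('scene',[],(200,60,520,300),2.5,'pics/g1.png')"
```

```text
time_s: 3.6
ee_pos: [657.6, 4.3, 28.2]
eef_rot: [0.707, 0.0, 0.707, -0.0]
wrist_force: [0.3, -1.1, 0.3]
opening: 1.0
time_s: 4.4
ee_pos: [657.6, 5.3, 29.8]
eef_rot: [0.707, -0.0, 0.707, 0.0]
wrist_force: [-9.5, 0.1, 15.0]
opening: 0.002
time_s: 5.0
ee_pos: [660.4, 5.3, 134.2]
eef_rot: [0.71, -0.0, 0.704, 0.0]
wrist_force: [-0.1, -1.2, 0.3]
opening: 0.002
t 5.0 pos [660.4   5.3 134.2] q [ 0.01  0.33  0.33  1.56 -0.    1.58] F [-0.1 -1.2  0.3] open 0.002
[[ 0.009 -0.     1.   ]
 [ 0.     1.     0.   ]
 [-1.     0.     0.009]]
to jaw x* 1 [ 0.     0.009 -0.   ] 
to jaw x* -1 [-3.141  0.     0.015] 
shift tool [   6.1   21.3 -217.9]
```

View pics/g1.png

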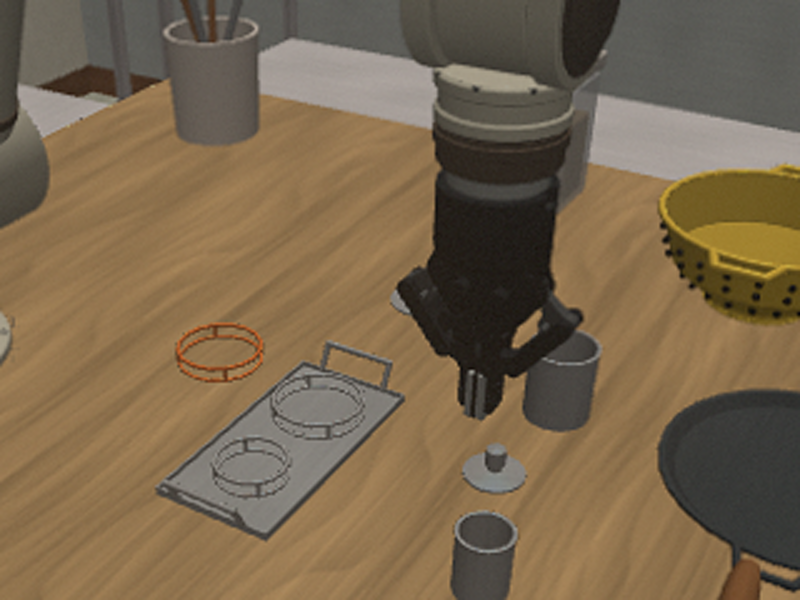

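```bash
cat > cur.py <<'E'
import sys
from fit import *
def go(items):
    im={n:r.camera(n) for n in("top","scene")}
    M={n:steel(im[n]) for n in im}
    for k,m,p,pad in items: print(k,*fit(m,p,M,pad=pad))
E
python3 - <<'E'
from cur import *
o=r.observe(); print(o["time_s"],(proj("scene",[o["ee_pos"]])-[200,60])*2.5,o["ee_pos"],proj("top",[o["ee_pos"]]))
im=r.camera("scene"); M={"scene":steel(im)}
from scipy.optimize import minimize
import fit
def fs(m,p):
    def c(q):
        a=sil("scene",m(q)); x,y,w,h=cv2.boundingRect(sil("scene",m(p))); s=np.s_[y-24:y+h+24,x-24:x+w+24]
        return ((a[s]>127)^(M["scene"][s]>0)).sum()/(a>127).sum()
    o=minimize(c,p,method="Nelder-Mead",options=dict(initial_simplex=[p,(p[0]+8,p[1]),(p[0],p[1]+8)],xatol=.1)); return o.x.round(1),o.fun
print(fs(cyl(46,60),(660,0)),fs(cyl(46,60),(665,10)),fs(lid(56,18),(627,134)))
cs=[(circ(658,6,60,46),(0,255,0)),(circ(658,6,0,46),(0,0,255)),(circ(*o["ee_pos"],10),(0,255,255))]
overlay("scene",cs,(330,180,450,310),4.5,"pics/g2.png",im)
E
```

```text
5.05 [[472.38597716 447.52646675]] [659.65642876   5.30797208 131.00350946] [[339.9299576  160.50207279]]
(array([676.5,   5.8]), np.float64(0.03753465557688206)) (array([675.7,   5.8]), np.float64(0.08792538801082159)) (array([627.5, 133.2]), np.float64(0.13470948012232417))
```

View pics/g2.png

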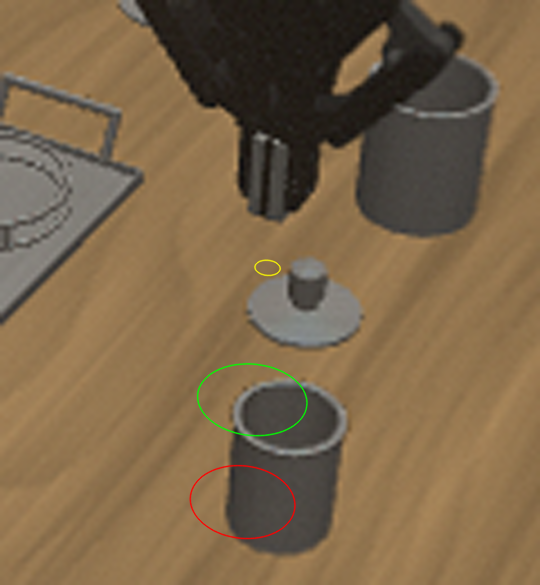

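```bash
python3 - <<'E'
from h import *
o=r.observe()["ee_pos"]; print(o)
for z in (120,131,145,160,175): print(z,back("scene",(389.5,227),z).round(1))
overlay("top",[(circ(*o,10),(0,255,255)),(circ(*o[:2],o[2]+30,10),(0,0,255)),(circ(676,6,60,46),(0,255,0))],(290,110,390,210),6,"pics/g3.png")
E
```

```text
[658.7364722    5.25751382 128.55447328]
120 [638.4  53.5 120. ]
131 [644.3  39.2 131. ]
145 [651.9  21.2 145. ]
160 [660.    1.8 160. ]
175 [668.2 -17.6 175. ]
```

View pics/g3.png

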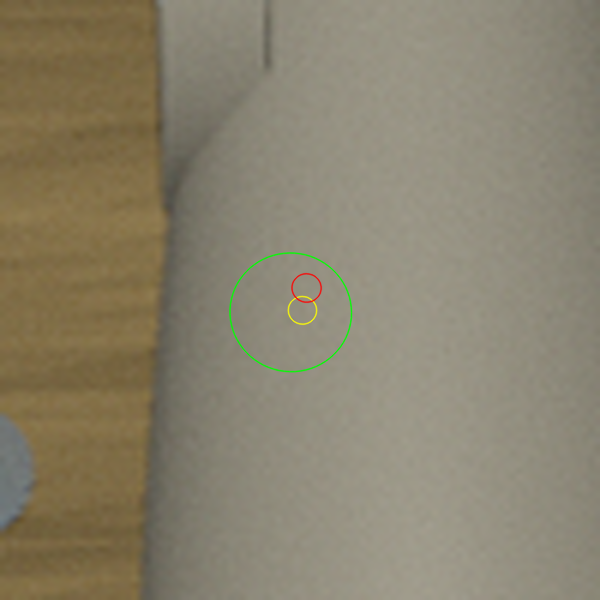

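The fingertips appear about 28 mm higher than the reported TCP, so the jaws closed on the rim and pushed the small pot to (676,6). I'll check this by touching the bare table with the fingers shut.

```bash
python3 -m crank '0 9 -30 0 0 0;0 9 -30 0 0 0;0 9 -28 0 0 0;35 0 0 0 0 0;35 0 0 0 0 0;20 0 0 0 0 0;0 0 0 0 0 0;0 0 0 0 0 0;0 0 0 0 0 0'; python3 -m crank '10 0 0 0 0 0;10 0 0 0 0 0;5 0 0 0 0 0;0 0 0 0 0 0;0 0 0 0 0 0;0 0 0 0 0 0'; python3 -c "
from h import *
o=r.observe()['ee_pos']
overlay('scene',[(circ(*o,10),(0,255,255)),(circ(*o[:2],o[2]+28,10),(0,255,0))],(300,150,420,270),5,'pics/g4.png')"
```

```text
time_s: 6.05
ee_pos: [570.6, 32.2, 38.3]
eef_rot: [0.708, 0.0, 0.707, 0.0]
wrist_force: [0.6, -0.4, 0.1]
opening: -0.001
time_s: 6.65
ee_pos: [570.2, 32.2, 12.5]
eef_rot: [0.707, 0.0, 0.707, 0.0]
wrist_force: [-0.7, -0.1, 0.1]
opening: 0.002
```

View pics/g4.png

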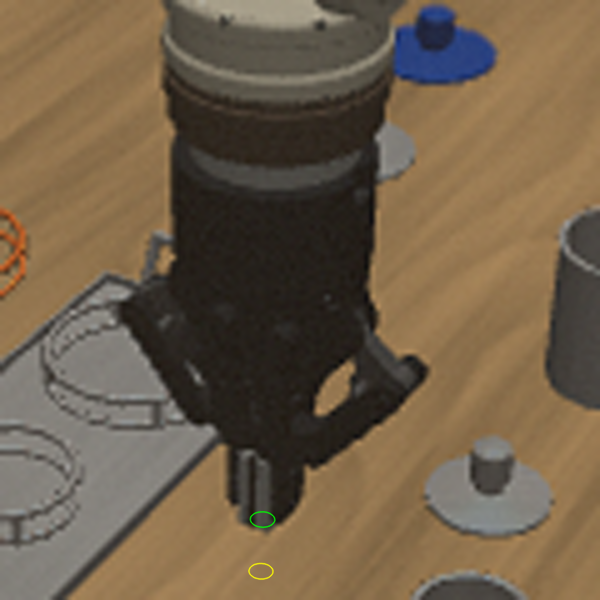

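The tip matches ee+28 mm here as well. Next is a slow descent to contact.

```bash
python3 -m crank '8 0 0 0 0 0;8 0 0 0 0 0;8 0 0 0 0 0;4 0 0 0 0 0;3 0 0 0 0 0;0 0 0 0 0 0;0 0 0 0 0 0'; for i in 1 2 3; do python3 -m crank '2 0 0 0 0 0;0 0 0 0 0 0' | egrep 'ee_pos|force'; done
```

```text
time_s: 7.4
ee_pos: [570.1, 32.2, -18.7]
eef_rot: [0.707, -0.0, 0.707, -0.0]
wrist_force: [0.2, 0.1, 0.5]
opening: 0.005
ee_pos: [570.0, 32.2, -20.8]
wrist_force: [-0.0, -0.6, -0.8]
ee_pos: [569.8, 32.2, -23.0]
wrist_force: [-0.1, 0.1, -0.4]
ee_pos: [569.8, 32.2, -25.1]
wrist_force: [0.3, 0.2, -1.1]
```

```bash
for i in 1 2; do python3 -m crank '1 0 0 0 0 0;0 0 0 0 0 0' | egrep 'ee_pos|force'; done; python3 -m crank '1 0 0 0 0 0;0 0 0 0 0 0;0 0 0 0 0 0' | egrep 'ee_pos|force'
```

```text
ee_pos: [569.9, 32.2, -25.9]
wrist_force: [-0.8, 0.5, -0.3]
ee_pos: [569.9, 32.2, -26.9]
wrist_force: [-1.3, -0.6, -0.1]
ee_pos: [569.9, 32.2, -27.8]
wrist_force: [-0.2, -1.3, 1.2]
```

```bash
python3 -m crank '1.5 0 0 0 0 0;0 0 0 0 0 0;-30 0 0 0 0 0;-40 0 0 0 0 0;-40 0 0 0 0 0;0 -9 35 0 0 0;0 -9 36 0 0 0;0 -8 35 0 0 0;0 0 0 0 0 0;0 0 0 0 0 0' 0; python3 - <<'E'
from h import *
E
python3 d.py 676 6 -3
```

```text
time_s: 9.7
ee_pos: [675.9, 6.0, 79.4]
eef_rot: [0.706, 0.0, 0.708, -0.0]
wrist_force: [-1.2, 0.5, 0.6]
opening: 1.001
t 9.7 pos [675.9   6.   79.4] q [0.01 0.38 0.29 1.48 0.   1.58] F [-1.2  0.5  0.6] open 1.001
[[-0.002  0.     1.   ]
 [ 0.     1.    -0.   ]
 [-1.     0.    -0.002]]
to jaw x* 1 [-0.    -0.002 -0.   ] 
to jaw x* -1 [ 3.141e+00 -0.000e+00  3.000e-03] 
shift tool [82.4 -0.   0.2]
```

```bash
python3 -m crank '25 0 0 0 0 0;25 0 0 0 0 0;20 0 0 0 0 0;12 0 0 0 0 0;0 0 0 0 0 0;0 0 0 0 0 0'; python3 -m crank '0 0 0 0 0 0;0 0 0 0 0 0;0 0 0 0 0 0;0 0 0 0 0 0;0 0 0 0 0 0;0 0 0 0 0 0;0 0 0 0 0 0;0 0 0 0 0 0' 1;python3 -m crank '-5 0 0 0 0 0;-15 0 0 0 0 0;-20 0 0 0 0 0;-20 0 0 0 0 0;-20 0 0 0 0 0;0 0 0 0 0 0;0 0 0 0 0 0'; python3 d.py 442.5 26.5 77
```

```text
time_s: 10.3
ee_pos: [676.0, 6.4, -0.1]
eef_rot: [0.707, -0.0, 0.707, 0.0]
wrist_force: [-0.4, -0.0, 0.5]
opening: 1.0
time_s: 11.1
ee_pos: [676.7, 6.2, 0.0]
eef_rot: [0.708, 0.0, 0.706, 0.0]
wrist_force: [0.1, -0.6, 5.3]
opening: 0.528
time_s: 11.8
ee_pos: [676.2, 6.2, 79.0]
eef_rot: [0.707, 0.0, 0.707, 0.0]
wrist_force: [0.9, -0.0, -1.5]
opening: 0.526
t 11.8 pos [676.2   6.2  79. ] q [ 0.01  0.38  0.29  1.48 -0.    1.58] F [ 0.9 -0.  -1.5] open 0.526
[[ 0.001  0.     1.   ]
 [ 0.     1.    -0.   ]
 [-1.     0.     0.001]]
to jaw x* 1 [-0.     0.001 -0.   ] 
to jaw x* -1 [ 3.142e+00 -0.000e+00 -1.000e-03] 
shift tool [   1.8   20.3 -233.7]
```

```bash
python3 -m crank '0 3.4 -39 0 0 0;0 3.4 -39 0 0 0;0 3.4 -39 0 0 0;0 3.4 -39 0 0 0;0 3.4 -39 0 0 0;0 3.4 -38.5 0 0 0;0 0 0 0 0 0;0 0 0 0 0 0;0 0 0 0 0 0;0 0 0 0 0 0'; python3 d.py 442.5 26.5 5; python3 -c "
from h import *
overlay('scene',[(circ(442.5,26.5,19,66),(0,255,0)),(circ(442.5,26.5,79,46),(0,0,255))],(220,140,380,260),4.5,'pics/g5.png')"
```

```text
time_s: 12.8
ee_pos: [443.0, 26.5, 78.2]
eef_rot: [0.707, 0.0, 0.707, -0.0]
wrist_force: [0.4, -0.9, -0.6]
opening: 0.526
t 12.8 pos [443.   26.5  78.2] q [ 0.06 -0.18 -0.32  1.43 -0.    1.63] F [ 0.4 -0.9 -0.6] open 0.526
[[-0.001  0.     1.   ]
 [-0.     1.    -0.   ]
 [-1.    -0.    -0.001]]
to jaw x* 1 [-0.    -0.001  0.   ] 
to jaw x* -1 [3.141e+00 0.000e+00 1.000e-03] 
shift tool [73.2 -0.  -0.5]
```

View pics/g5.png

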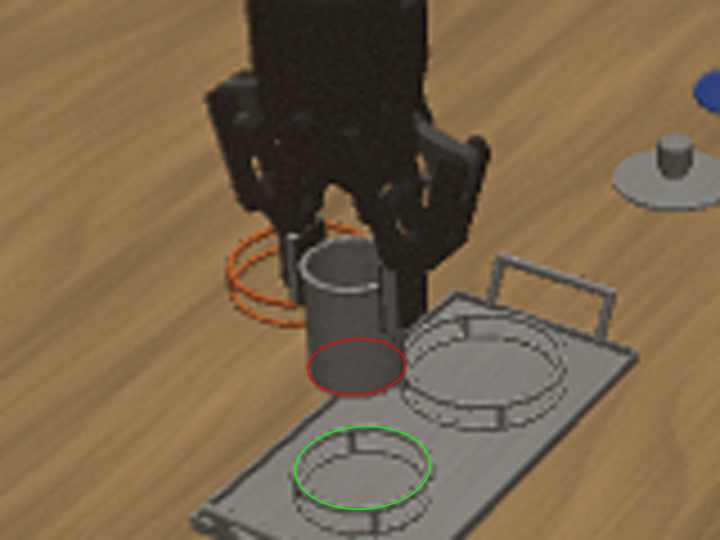

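The small pot hangs upright and lines up with the ring (the red circle matches its underside). Lowering it now.

```bash
python3 -m crank '25 0 0 0 0 0;25 0 0 0 0 0;12 0 0 0 0 0;6 0 0 0 0 0;3 0 0 0 0 0;0 0 0 0 0 0;0 0 0 0 0 0'; python3 -m crank '2 0 0 0 0 0;2 0 0 0 0 0;0 0 0 0 0 0;0 0 0 0 0 0'
```

```text
time_s: 13.55
ee_pos: [443.1, 26.7, 8.6]
eef_rot: [0.708, 0.0, 0.707, 0.0]
wrist_force: [0.4, 0.4, -0.4]
opening: 0.528
time_s: 13.95
ee_pos: [442.4, 26.6, 3.7]
eef_rot: [0.707, 0.0, 0.707, -0.0]
wrist_force: [-0.6, -0.1, -0.4]
opening: 0.528
```

```bash
for i in 1 2; do python3 -m crank '1 0 0 0 0 0;0 0 0 0 0 0;0 0 0 0 0 0'|egrep "ee_pos|force"; done
```

```text
ee_pos: [442.6, 26.6, 3.0]
wrist_force: [-1.9, -0.1, 4.5]
ee_pos: [442.7, 26.6, 2.9]
wrist_force: [-6.1, -0.3, 13.5]
```

```bash
python3 -m crank '-2 0 0 0 0 0;0 0 0 0 0 0;0 0 0 0 0 0;0 0 0 0 0 0;0 0 0 0 0 0;0 0 0 0 0 0;-20 0 0 0 0 0;-30 0 0 0 0 0;-35 0 0 0 0 0;0 0 0 0 0 0' 0; python3 -m crank '0 33 27 0 0 0;0 33 27 0 0 0;0 33 27 0 0 0;0 33 27 0 0 0;0 33 27 0 0 0;0 33 27 0 0 0;0 35 29 0 0 0;0 0 0 0 0 0;0 0 0 0 0 0;0 0 0 0 0 0';  python3 d.py 634.7 260.7 4
```

```text
time_s: 15.55
ee_pos: [444.6, 26.7, 93.1]
eef_rot: [0.709, 0.0, 0.705, 0.0]
wrist_force: [-0.0, -0.8, -1.1]
opening: 0.998
time_s: 16.55
ee_pos: [632.9, 258.9, 88.5]
eef_rot: [0.707, -0.0, 0.707, -0.0]
wrist_force: [0.4, 1.0, -0.6]
opening: 0.999
t 16.55 pos [632.9 258.9  88.5] q [ 0.39  0.4   0.33  1.5  -0.    1.96] F [ 0.4  1.  -0.6] open 0.999
[[-0.001  0.     1.   ]
 [-0.     1.    -0.   ]
 [-1.    -0.    -0.001]]
to jaw x* 1 [-0.    -0.001  0.   ] 
to jaw x* -1 [3.141e+00 1.000e-03 1.000e-03] 
shift tool [84.5  1.8  1.8]
```

```bash
python3 -m crank '0 1.8 1.8 0 0 0;25 0 0 0 0 0;25 0 0 0 0 0;20 0 0 0 0 0;14 0 0 0 0 0;0 0 0 0 0 0;0 0 0 0 0 0'; python3 -m crank '0 0 0 0 0 0;0 0 0 0 0 0;0 0 0 0 0 0;0 0 0 0 0 0;0 0 0 0 0 0;0 0 0 0 0 0;0 0 0 0 0 0' 1;python3 -m crank '-5 0 0 0 0 0;-15 0 0 0 0 0;-20 0 0 0 0 0;-20 0 0 0 0 0;-25 0 0 0 0 0;0 0 0 0 0 0;0 0 0 0 0 0'; python3 d.py 442 136.5 90
```

```text
time_s: 17.25
ee_pos: [635.5, 261.2, 5.9]
eef_rot: [0.707, 0.0, 0.707, 0.0]
wrist_force: [-0.6, -0.3, 0.9]
opening: 0.999
time_s: 17.95
ee_pos: [636.1, 261.7, 6.5]
eef_rot: [0.708, 0.0, 0.706, 0.0]
wrist_force: [-1.2, -0.3, 7.2]
opening: 0.719
time_s: 18.65
ee_pos: [635.7, 261.6, 90.6]
eef_rot: [0.708, 0.0, 0.707, 0.0]
wrist_force: [-0.3, -0.7, -2.8]
opening: 0.721
t 18.65 pos [635.7 261.6  90.6] q [0.39 0.41 0.35 1.51 0.   1.96] F [-0.3 -0.7 -2.8] open 0.721
[[ 0.001 -0.     1.   ]
 [ 0.001  1.     0.   ]
 [-1.     0.001  0.001]]
to jaw x* 1 [ 0.     0.001 -0.001] 
to jaw x* -1 [-3.142e+00  1.000e-03  2.000e-03] 
shift tool [   0.2 -125.1 -193.7]
```

```bash
python3 -m crank '0 -25 -38 0 0 0;0 -25 -39 0 0 0;0 -25 -39 0 0 0;0 -25 -39 0 0 0;0 -25 -38.5 0 0 0;0 0 0 0 0 0;0 0 0 0 0 0;0 0 0 0 0 0;0 0 0 0 0 0'; python3 d.py 442 136.5 13
```

```text
time_s: 19.55
ee_pos: [442.4, 136.8, 89.2]
eef_rot: [0.707, -0.0, 0.707, 0.0]
wrist_force: [0.3, -0.1, -0.7]
opening: 0.717
t 19.55 pos [442.4 136.8  89.2] q [ 0.3  -0.13 -0.26  1.45  0.    1.87] F [ 0.3 -0.1 -0.7] open 0.717
[[-0.001 -0.     1.   ]
 [-0.     1.     0.   ]
 [-1.    -0.    -0.001]]
to jaw x* 1 [ 0.    -0.001  0.   ] 
to jaw x* -1 [-3.141e+00 -0.000e+00 -1.000e-03] 
shift tool [76.2 -0.3 -0.3]
```

```bash
python3 -m crank '25 0 0 0 0 0;25 0 0 0 0 0;14 0 0 0 0 0;8 0 0 0 0 0;4 0 0 0 0 0;2 0 0 0 0 0;0 0 0 0 0 0;0 0 0 0 0 0'|egrep "ee_pos|force"; for i in 1 2 3; do python3 -m crank '1 0 0 0 0 0;0 0 0 0 0 0;0 0 0 0 0 0'|egrep "ee_pos|force"; done
```

```text
ee_pos: [442.2, 136.5, 12.4]
wrist_force: [-0.7, -0.3, -1.9]
ee_pos: [441.8, 136.4, 10.8]
wrist_force: [-0.3, -0.7, -1.5]
ee_pos: [441.7, 136.4, 9.6]
wrist_force: [0.5, 0.3, -1.3]
ee_pos: [441.8, 136.4, 9.4]
wrist_force: [-2.3, -1.9, 6.5]
```

```bash
python3 -m crank '-1 0 0 0 0 0;0 0 0 0 0 0;0 0 0 0 0 0;0 0 0 0 0 0;0 0 0 0 0 0;-20 0 0 0 0 0;-30 0 0 0 0 0;-35 0 0 0 0 0;0 0 0 0 0 0' 0; python3 -m crank '0 0 37 0 0 0;0 -1 37 0 0 0;0 -1 37 0 0 0;0 -1 37 0 0 0;0 0 37 0 0 0;0 0 0 0 0 0;0 0 0 0 0 0;0 0 0 0 0 0' 0;  python3 d.py 627 133.7 -11; python3 - <<'E'
from cur import *
im={n:r.camera(n) for n in("top","scene")}
G=(0,255,0)
cs=[(circ(442,136.5,78,64),G),(circ(442.5,26.5,63,46),G)]
a=[]
for n,b in(("top",(245,220,385,300)),("scene",(255,160,395,290))):
    overlay(n,cs,b,4,f"pics/c_{n}.png",im[n]); a.append(cv2.imread(f"pics/c_{n}.png"))
    
a=[cv2.resize(x,(560,int(x.shape[0]*560/x.shape[1]))) for x in a]
v=np.vstack(a); cv2.imwrite("pics/c1.png",cv2.resize(v,None,fx=.7,fy=.7,interpolation=cv2.INTER_AREA))
E
```

```text
time_s: 22.15
ee_pos: [443.8, 137.0, 99.2]
eef_rot: [0.709, 0.001, 0.705, 0.001]
wrist_force: [-0.1, -0.5, 0.2]
opening: 1.001
time_s: 22.95
ee_pos: [626.0, 133.4, 94.4]
eef_rot: [0.707, -0.0, 0.707, 0.0]
wrist_force: [-0.2, 0.0, 0.6]
opening: 1.003
t 22.95 pos [626.  133.4  94.4] q [0.21 0.29 0.2  1.49 0.   1.78] F [-0.2  0.   0.6] open 1.003
[[-0.001 -0.     1.   ]
 [-0.     1.     0.   ]
 [-1.    -0.    -0.001]]
to jaw x* 1 [ 0.    -0.001  0.   ] 
to jaw x* -1 [-3.141e+00 -0.000e+00 -1.000e-03] 
shift tool [105.4   0.3   1.1]
```

View pics/c1.png

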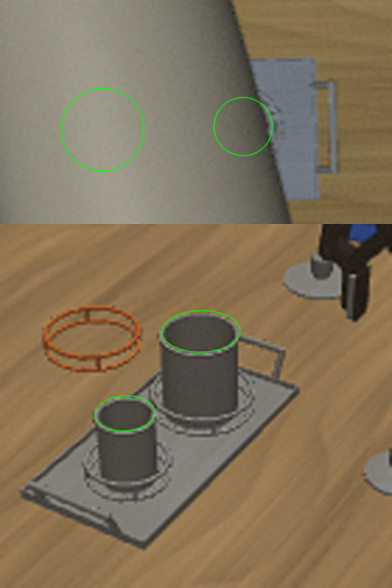

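Both pots stand upright in their rings with the rims on the predicted circles. Next is the small lid, gripped by its knob.

```bash
python3 -m crank '30 0.3 1.1 0 0 0;30 0 0 0 0 0;25 0 0 0 0 0;20.5 0 0 0 0 0;0 0 0 0 0 0;0 0 0 0 0 0;0 0 0 0 0 0'; python3 -m crank '0 0 0 0 0 0;0 0 0 0 0 0;0 0 0 0 0 0;0 0 0 0 0 0;0 0 0 0 0 0;0 0 0 0 0 0;0 0 0 0 0 0;0 0 0 0 0 0;0 0 0 0 0 0' 1;python3 -m crank '-5 0 0 0 0 0;-20 0 0 0 0 0;-30 0 0 0 0 0;-30 0 0 0 0 0;-25 0 0 0 0 0;0 0 0 0 0 0;0 0 0 0 0 0;0 0 0 0 0 0'; python3 d.py 442.5 26.5 100;  python3 -c "
from h import *
overlay('scene',[],(340,120,480,270),4,'pics/g6.png')"
```

```text
time_s: 23.75
ee_pos: [628.6, 134.0, -8.7]
eef_rot: [0.708, 0.0, 0.706, 0.0]
wrist_force: [-0.4, 0.4, -0.2]
opening: 1.003
time_s: 24.65
ee_pos: [627.9, 133.7, -10.7]
eef_rot: [0.707, 0.0, 0.707, 0.0]
wrist_force: [-1.1, -0.0, 3.5]
opening: 0.185
time_s: 25.45
ee_pos: [627.2, 133.6, 97.7]
eef_rot: [0.706, -0.0, 0.708, -0.0]
wrist_force: [-0.6, 0.7, -0.1]
opening: 0.18
t 25.45 pos [627.2 133.6  97.7] q [ 0.21  0.3   0.22  1.49 -0.    1.78] F [-0.6  0.7 -0.1] open 0.18
[[-0.002 -0.     1.   ]
 [-0.     1.     0.   ]
 [-1.    -0.    -0.002]]
to jaw x* 1 [ 0.    -0.002  0.   ] 
to jaw x* -1 [-3.142e+00 -1.000e-03 -3.000e-03] 
shift tool [  -1.9 -107.1 -184.7]
```

View pics/g6.png

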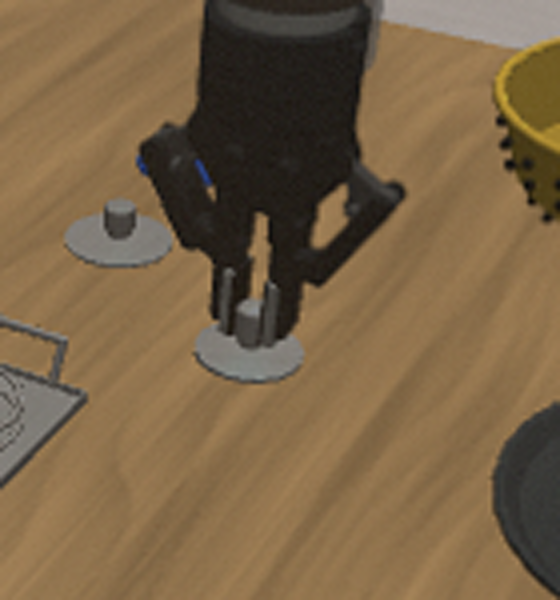

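The lid is held level by the knob. Carrying it to the small pot.

```bash
python3 -m crank '0 -21 -37 0 0 0;0 -21 -37 0 0 0;0 -22 -37 0 0 0;0 -22 -37 0 0 0;0 -21 -36.5 0 0 0;0 0 0 0 0 0;0 0 0 0 0 0;0 0 0 0 0 0;0 0 0 0 0 0'; python3 d.py 442.5 26.5 48; python3 - <<'E'
from h import *
x,y,z=r.observe()["ee_pos"]
overlay('scene',[(circ(442.5,26.5,63,46),(0,255,0)),(circ(442.5,26.5,z+24.5,56),(0,0,255))],(230,130,370,260),4.5,'pics/g7.png')
E
```

```text
time_s: 26.4
ee_pos: [443.9, 27.1, 98.8]
eef_rot: [0.707, -0.0, 0.707, 0.0]
wrist_force: [-0.2, -0.5, -0.6]
opening: 0.186
t 26.4 pos [443.9  27.1  98.8] q [ 0.06 -0.18 -0.28  1.47  0.    1.63] F [-0.2 -0.5 -0.6] open 0.186
[[-0.001 -0.001  1.   ]
 [-0.     1.     0.001]
 [-1.    -0.    -0.001]]
to jaw x* 1 [ 0.001 -0.001  0.   ] 
to jaw x* -1 [-3.141e+00 -0.000e+00 -1.000e-03] 
shift tool [50.8 -0.6 -1.4]
```

View pics/g7.png

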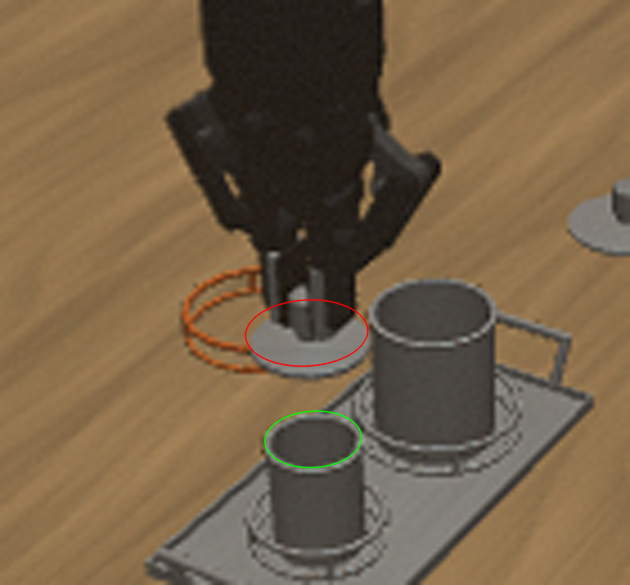

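```bash
python3 -m crank '20 -0.8 -0.4 0 0 0;15 0 0 0 0 0;6 0 0 0 0 0;4 0 0 0 0 0;0 0 0 0 0 0;0 0 0 0 0 0;0 0 0 0 0 0'|egrep "ee_pos|force"; for i in 1 2 3 4 5; do python3 -m crank '2 0 0 0 0 0;0 0 0 0 0 0;0 0 0 0 0 0'|egrep "ee_pos|force"; done
```

```text
ee_pos: [443.3, 25.9, 54.8]
wrist_force: [0.0, -0.1, -0.2]
ee_pos: [443.0, 25.9, 52.2]
wrist_force: [0.9, 0.7, -1.0]
ee_pos: [442.9, 25.9, 50.1]
wrist_force: [0.6, -0.2, -1.9]
ee_pos: [442.9, 25.9, 48.1]
wrist_force: [0.4, -0.0, -0.0]
ee_pos: [442.9, 25.9, 46.1]
wrist_force: [-1.1, 0.2, -0.2]
ee_pos: [443.1, 25.9, 44.4]
wrist_force: [0.6, -0.3, 2.3]
```

```bash
python3 -m crank '0.5 0 0 0 0 0;0 0 0 0 0 0;0 0 0 0 0 0' | egrep "ee_pos|force"; python3 -m crank '0 0 0 0 0 0;0 0 0 0 0 0;0 0 0 0 0 0;0 0 0 0 0 0;0 0 0 0 0 0;0 0 0 0 0 0;-15 0 0 0 0 0;-20 0 0 0 0 0;-20 0 0 0 0 0' 0; python3 -m crank '0 43 -1 0 0 0;0 43 -1 0 0 0;0 43 -1 0 0 0;0 43 -2 0 0 0;0 43 -2 0 0 0;0 43 -2 0 0 0;0 43 -1 0 0 0;0 44 -1 0 0 0;0 0 0 0 0 0;0 0 0 0 0 0'; python3 d.py 432 370.8 -11; python3 - <<'E'
from h import *
overlay('scene',[(circ(442.5,26.5,69,56),(0,255,0))],(255,140,395,290),3.5,'pics/g8.png')
E
```

```text
ee_pos: [443.4, 25.9, 44.3]
wrist_force: [0.2, 0.1, 4.9]
time_s: 29.85
ee_pos: [442.9, 25.9, 100.3]
eef_rot: [0.707, 0.0, 0.707, 0.0]
wrist_force: [0.6, -0.3, -0.0]
opening: 0.999
time_s: 30.85
ee_pos: [431.7, 371.6, 99.1]
eef_rot: [0.707, -0.001, 0.707, 0.0]
wrist_force: [-0.4, -0.5, 0.1]
opening: 1.003
t 30.85 pos [431.7 371.6  99.1] q [ 0.71  0.12  0.01  1.47 -0.    2.28] F [-0.4 -0.5  0.1] open 1.003
[[-0.    -0.002  1.   ]
 [-0.     1.     0.002]
 [-1.    -0.    -0.   ]]
to jaw x* 1 [ 0.002 -0.     0.   ] 
to jaw x* -1 [-3.14e+00 -1.00e-03 -0.00e+00] 
shift tool [110.1  -0.8   0.4]
```

View pics/g8.png

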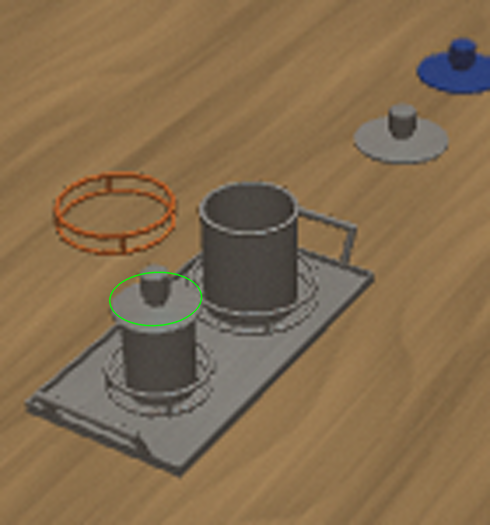

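The small lid sits level on the small pot, close to the predicted circle. Next is the big lid.

```bash
python3 -m crank '30 -0.8 0.4 0 0 0;30 0 0 0 0 0;25 0 0 0 0 0;15 0 0 0 0 0;10 0 0 0 0 0;0 0 0 0 0 0;0 0 0 0 0 0'; python3 -m crank '0 0 0 0 0 0;0 0 0 0 0 0;0 0 0 0 0 0;0 0 0 0 0 0;0 0 0 0 0 0;0 0 0 0 0 0;0 0 0 0 0 0;0 0 0 0 0 0;0 0 0 0 0 0' 1;python3 -m crank '-5 0 0 0 0 0;-20 0 0 0 0 0;-30 0 0 0 0 0;-30 0 0 0 0 0;-30 0 0 0 0 0;-10 0 0 0 0 0;0 0 0 0 0 0;0 0 0 0 0 0;0 0 0 0 0 0'; python3 d.py 443 136 115
```

```text
time_s: 31.6
ee_pos: [432.9, 370.3, -10.1]
eef_rot: [0.707, 0.0, 0.707, 0.0]
wrist_force: [-0.5, 0.4, 0.5]
opening: 1.002
time_s: 32.5
ee_pos: [432.6, 370.4, -10.9]
eef_rot: [0.707, 0.0, 0.707, 0.0]
wrist_force: [0.3, 0.2, 5.0]
opening: 0.226
time_s: 33.4
ee_pos: [431.7, 369.5, 111.7]
eef_rot: [0.706, -0.001, 0.708, -0.001]
wrist_force: [0.4, -0.1, -0.5]
opening: 0.228
t 33.4 pos [431.7 369.5 111.7] q [ 0.71  0.12  0.04  1.49 -0.    2.28] F [ 0.4 -0.1 -0.5] open 0.228
[[-0.002 -0.     1.   ]
 [-0.002  1.     0.   ]
 [-1.    -0.002 -0.002]]
to jaw x* 1 [ 0.    -0.002  0.002] 
to jaw x* -1 [-3.142e+00 -3.000e-03 -3.000e-03] 
shift tool [  -2.9 -233.5   11.3]
```

```bash
python3 -m crank '0 -39 2 0 0 0;0 -39 2 0 0 0;0 -39 2 0 0 0;0 -39 2 0 0 0;0 -39 2 0 0 0;0 -38.5 1 0 0 0;0 0 0 0 0 0;0 0 0 0 0 0;0 0 0 0 0 0'; python3 d.py 442.5 136.3 68; python3 - <<'E'
from h import *
x,y,z=r.observe()["ee_pos"]
overlay('scene',[(circ(442.5,136.3,78,64),(0,255,0)),(circ(x,y,z+24.5,74),(0,0,255))],(255,100,395,250),4,'pics/g9.png')
E
```

```text
time_s: 34.3
ee_pos: [443.1, 137.1, 113.0]
eef_rot: [0.707, -0.0, 0.707, 0.0]
wrist_force: [-0.5, 1.2, -1.7]
opening: 0.23
t 34.3 pos [443.1 137.1 113. ] q [ 0.3  -0.13 -0.21  1.49  0.    1.87] F [-0.5  1.2 -1.7] open 0.23
[[-0.001 -0.     1.   ]
 [ 0.     1.     0.   ]
 [-1.     0.    -0.001]]
to jaw x* 1 [ 0.    -0.001 -0.   ] 
to jaw x* -1 [-3.141e+00  0.000e+00 -1.000e-03] 
shift tool [45.  -0.8 -0.6]
```

View pics/g9.png

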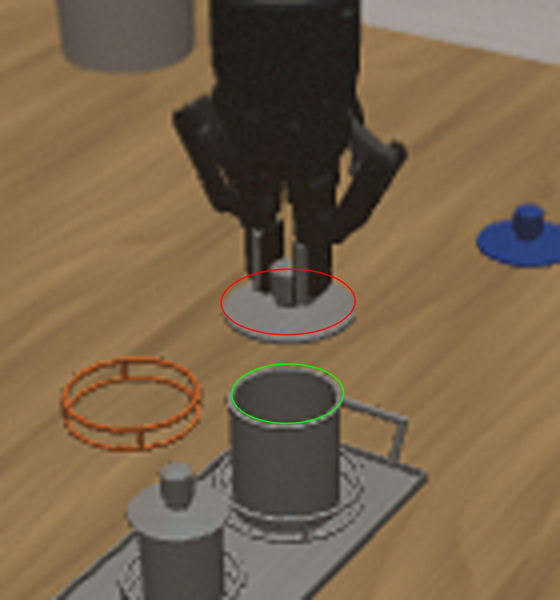

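The lid is level and centred over the big pot. Lowering it.

```bash
python3 -m crank '20 -0.8 -0.6 0 0 0;15 0 0 0 0 0;6 0 0 0 0 0;3 0 0 0 0 0;0 0 0 0 0 0;0 0 0 0 0 0;0 0 0 0 0 0'|egrep "ee_pos|force"; for i in 1 2 3 4; do python3 -m crank '2 0 0 0 0 0;0 0 0 0 0 0;0 0 0 0 0 0'|egrep "ee_pos|force"; done
```

```text
ee_pos: [443.1, 135.9, 70.3]
wrist_force: [-0.4, -0.2, -0.9]
ee_pos: [442.8, 135.8, 67.7]
wrist_force: [1.5, 0.2, -1.0]
ee_pos: [442.7, 135.8, 65.6]
wrist_force: [0.1, 0.5, -1.2]
ee_pos: [442.7, 135.8, 63.6]
wrist_force: [0.7, -0.4, -0.8]
ee_pos: [442.7, 135.8, 61.6]
wrist_force: [0.4, -0.5, -1.0]
```

```bash
for i in 1 2; do python3 -m crank '1.2 0 0 0 0 0;0 0 0 0 0 0;0 0 0 0 0 0'|egrep "ee_pos|force"; done
```

```text
ee_pos: [442.7, 135.8, 60.5]
wrist_force: [-0.2, 0.1, -0.7]
ee_pos: [442.7, 135.8, 59.2]
wrist_force: [-0.3, 0.9, -0.7]
```

```bash
for i in 1 2; do python3 -m crank '0.8 0 0 0 0 0;0 0 0 0 0 0;0 0 0 0 0 0'|egrep "ee_pos|force"; done
```

```text
ee_pos: [442.9, 135.8, 59.1]
wrist_force: [-2.4, -1.2, 5.8]
ee_pos: [443.1, 135.9, 59.1]
wrist_force: [-4.1, -1.3, 12.1]
```

Contact came at the expected height. I'll release, raise, and retreat out of both views.

```bash
python3 -m crank '-1.5 0 0 0 0 0;0 0 0 0 0 0;0 0 0 0 0 0;0 0 0 0 0 0;0 0 0 0 0 0;0 0 0 0 0 0;-15 0 0 0 0 0;-25 0 0 0 0 0;-30 0 0 0 0 0;-30 0 0 0 0 0' 0; python3 -m crank '0 45 -10 0 0 0;0 45 -10 0 0 0;0 45 -10 0 0 0;0 45 -10 0 0 0;0 45 -10 0 0 0;0 45 -10 0 0 0;0 0 0 0 0 0;0 0 0 0 0 0'; python3 - <<'E'
from cur import *
im={n:r.camera(n) for n in("top","scene")}
b0={n:np.load(n+".npy") for n in im}
G=(0,255,0)
cs=[(circ(442.5,136.3,84,74),G),(circ(442.5,26.5,69,56),G)]
overlay("top",cs,(240,215,380,300),5.6,"pics/ft.png",im["top"]); overlay("scene",cs,(255,160,375,280),4.6,"pics/fs.png",im["scene"])
a,b=cv2.imread("pics/ft.png"),cv2.imread("pics/fs.png"); a=cv2.resize(a,(440,267)); b=cv2.resize(b,(330,330))
v=np.zeros((330,770,3),np.uint8); v[:267,:440]=a; v[:,440:]=b; cv2.imwrite("pics/f1.png",v)
# look-alikes: image change against start (top view: mug, measure, pan lid)
for k,(x0,y0,x1,y1) in dict(mug=(480,215,535,270),measure=(430,145,470,205),pan=(375,158,425,208)).items():
    d=np.abs(im["top"][y0:y1,x0:x1].astype(int)-b0["top"][y0:y1,x0:x1]); print(k,d.mean().round(2),d.max())
E
```

```text
time_s: 38.45
ee_pos: [442.6, 135.8, 161.3]
eef_rot: [0.707, 0.0, 0.707, 0.0]
wrist_force: [0.0, 0.4, -0.2]
opening: 0.998
time_s: 39.25
ee_pos: [382.3, 406.5, 159.6]
eef_rot: [0.707, -0.001, 0.707, 0.001]
wrist_force: [0.2, 0.2, -0.4]
opening: 1.006
mug 2.69 14
measure 2.57 15
pan 2.5 13
```

View pics/f1.png

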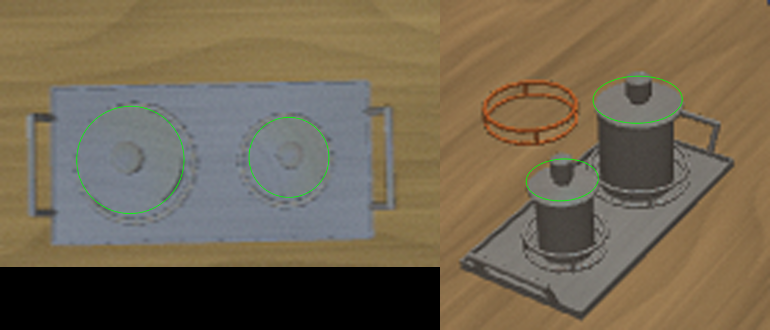

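Both lids lie flat on their pots, on the predicted disc circles in both views. The look-alikes differ from the start picture only by noise, and the arm is clear.

```bash
python3 -c "
from station import r
print(r.hand_in())"
```

```text
the job is handed in; nothing more can be done
None
```

I put both plain pots upright in their rings on the carrier and closed each with its own knobbed lid. I handed the job in at about 39 s of the 120 s limit.

- **Final pictures:** both lids look level, and their discs fall within about 2 mm of the predicted closed positions in the top and scene views. Both lids met their rims within about 1 mm of the expected height. The tilts were judged by eye, not measured.
- **Look-alikes:** the mug, measuring cup and saucepan lid differ from the start picture only by noise. The arm was clear of everything when I handed in.
- **Missed first grasp:** the fingertips sit about 28 mm above the reported tool position. My first grasp of the small pot therefore closed on its rim and pushed it 18 mm along the table, with a wrist force of about 18 N. I confirmed the offset by camera and by touching the table, then corrected every later move for it.

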